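# Square the copper bars to the earth rail, click the test switch and hang the tag

### The job

Push every copper bar on the countertop, without lifting it, until it lies flush and parallel against the near face of the blue angle-iron earth rail, then press the white roller of the lever microswitch on the grey test box just until it clicks, hold it there for five seconds while the test runs without driving it further, and let it spring back. Then hook the green tag carrier over the steel hanging rail near its red-capped end and slide it along the rail to the yellow band, leaving it hanging centred there and the bars still flush. Do not topple the carrier, and leave the other parts where they are.

Things in the scene. Friction and masses are not known exactly. Their poses are not given: they have to be found in the camera images.
- fence: Blue angle-iron earth rail fixed to the countertop, 460 mm long, upright flange 34 mm high. Origin: on the countertop, at the middle of the upright face that looks to the robot (the face the bars go against). x points from that face away from the robot (square to the face), y runs along the rail. The bars lie on its -x side.
- rail_mid (a point): Middle of the axis of the horizontal steel hanging rail, a round bar of 12 mm diameter 200 mm above the countertop, on two 20 mm square grey posts at y = -180 and +180 mm (not taller than the bar). The +y end has a red cap, 30 mm diameter. x square to the rail, away from the robot, y along it, z up. Hook the carrier on 60 to 130 mm from the middle, on the red-capped side.
- mark: Yellow band 16 mm wide painted round the hanging rail, the place for the tag carrier. Origin on the rail's axis at the middle of the band; axes as the rail's. It lies 10 to 110 mm from the rail's middle on the side away from the red cap.
- carrier_grip (a point): Green tag carrier, standing upright on its foot, 152 mm high, 0.25 kg. This is the centre of its black grip block (22 x 22 mm, 40 mm high, the topmost part), 132 mm above its underside. z up, x across the hook, y the way the hook slides on a rail. Foot 50 (x) x 60 (y) x 12 mm; a 60 mm wide plate rises on its -x side and bends over into the hook. Either way round on the rail will do.
- carrier_hook (a point): Middle of the underside of the carrier's hook, 104 mm above the carrier's underside, 28 mm below the grip block's centre; rests on top of the rail when hung. The hook is an upside-down U, 24 mm wide inside (x), 40 mm long (y), the lip on its +x side reaches 26 mm down, the plate on its -x side down to the foot, so the rail must come in from the +x side, between lip and foot (66 mm), before lowering, unless the foot is lifted over the rail.
- lever (a joint): Angle of the roller lever, rad: 0 at rest, grows as the roller is pressed down, springs back. It clicks at 0.20 (roller pressed down 13 mm, about 4 N) and must not go beyond 0.32 (20 mm, about 5.5 N); its end stop is at 0.40.
- roller (a point): Centre of the white roller (16 mm diameter, 14 mm wide, axis along y) at the tip of the lever on top of the grey test box (130 x 130 x 60 mm, fixed); at rest 110 mm above the countertop. The lever is hinged 65 mm away on the +x side and lower; press the roller straight down. The red rocker switch is 60 mm to the +y side and 20 to 60 mm to +x, its top 77 mm above the countertop.
- bar1_center (a point): Copper bar, 25 (x) x 110 (y) x 20 mm (z), 0.4 kg, lying flat; this is its centre, 10 mm above the countertop when flat. y along its length. Some bars may be absent.
- bar1_end_a (a point): Centre of the end face of bar1 at its +y end, 55 mm from its centre; 12.5 mm from the bar's two long side faces.
- bar1_end_b (a point): Centre of the end face of bar1 at its -y end, 55 mm from its centre; 12.5 mm from the bar's two long side faces.
- bar2_center (a point): Copper bar, 25 (x) x 110 (y) x 20 mm (z), 0.4 kg, lying flat; this is its centre, 10 mm above the countertop when flat. y along its length. Some bars may be absent.
- bar2_end_a (a point): Centre of the end face of bar2 at its +y end, 55 mm from its centre; 12.5 mm from the bar's two long side faces.
- bar2_end_b (a point): Centre of the end face of bar2 at its -y end, 55 mm from its centre; 12.5 mm from the bar's two long side faces.
- bar3_center (a point): Copper bar, 25 (x) x 110 (y) x 20 mm (z), 0.4 kg, lying flat; this is its centre, 10 mm above the countertop when flat. y along its length. Some bars may be absent.
- bar3_end_a (a point): Centre of the end face of bar3 at its +y end, 55 mm from its centre; 12.5 mm from the bar's two long side faces.
- bar3_end_b (a point): Centre of the end face of bar3 at its -y end, 55 mm from its centre; 12.5 mm from the bar's two long side faces.
- fuse: White ceramic fuse carrier, 80 x 36 x 52 mm; origin at the centre of its underside. Leave alone.
- coil: Copper solenoid coil, 60 mm diameter, 62 mm high, standing; origin at the centre of its underside. Leave alone.
- plug1: Brass hex plug, 40 mm across, 48 mm high, standing; origin at the centre of its underside. Leave alone.
- plug2: Brass hex plug, 40 mm across, 48 mm high, standing; origin at the centre of its underside. Leave alone.
- terminal: White porcelain terminal block, 45 (x) x 140 (y) x 40 mm; origin at the centre of its underside. Leave alone.

How it is judged:
By the outcome, as a careful person would: the job done as asked, in the order asked, and still so for the second after the job is handed in, with the robot touching nothing.
Of bar1, bar2, bar3 only 2 to 3 are there at a start; the rules pass over those that are not, and their reading is None.
At some moment in a run one of bar1, bar2, bar3 may be knocked a few centimetres aside while the robot is not near it.
It also fails if it takes over 210 s, if anything falls off the work surface, if the arm or the gripper's body presses on something with over 40 N, if the wrist force passes 120 N, or if a joint passes its speed limit or range.

### The arm

A 6-joint arm with a two-finger parallel gripper is mounted at the origin on the work surface. World frame = base frame: x ahead of the robot, y to its left, z up, the work surface at z = 0. Lengths are in m, angles in rad, forces in N, time in s.
With the tool pointing down it reaches from about 0.325 to 0.9 m from the base axis. Payload 6.1 kg.
Tool frame: the origin (TCP) lies midway between the tips of the shut fingers; the grasp point (between the pads) lies 19 mm behind it; z points along the fingers, y is the line along which they close (so a half turn about z gives the same grasp; the last joint's range is limited). The gripper opens to 85 mm and grips with 20 to 120 N. Pads are 22 mm wide; open, the fingers measure 114 mm over their backs; the gripper's body (76 mm by 85 mm) begins 54 mm behind the grasp point. The pads swing forward as they close: fully open they stand 13 mm farther back than shut.
Start: joints at [-1.363, 0.22, 1.526, -0, 1.395, -0.126], TCP at [0.205, -0.59, 0.231] pointing down, gripper open.
Joint ranges: [-2.98, 2.98], [-0.91, 2.08], [0.09, 2.57], [-1.24, 4.39], [0.2, 2.65], [-2.68, 2.68]. Speed limits (rad/s): [2.57, 2.57, 3.01, 3.14, 3.14, 3.14].

### API

Orientations are given as [roll, pitch, yaw] about the fixed x, y, z axes, in that order (R = Rz(yaw) Ry(pitch) Rx(roll)).
In Python, from plant import movep, move_l, set_joints, gripper_to, hold, inverse_kinematics, observe, get_image, get_calibration, Unreachable, job_done gives the robot as it stands. Calls block until the motion is done:
- movep(position, orientation): joint-space move of the TCP to a pose.
- move_l(position, feed=0.15, rotation=None, max_force=None): straight line of the TCP; rotation=None keeps the orientation; feed is the mean speed in m/s. With max_force (N) it stops when the force on the tool has changed by that much, and returns True; else False.
- set_joints(angles): joint-space move.
- gripper_to(opening, f_grip=None): finger opening in m; f_grip is the grip in N (None keeps the last); returns when the fingers have stopped.
- hold(seconds).
- inverse_kinematics(position, orientation): joint angles nearest the present ones, or None.
- observe(): the state.
- get_image(name): name is "side" or "top" or "wrist"; returns (picture, depth): 480x640x3 uint8, red, green, blue; 480x640 float32, m along the optical axis (not along the pixel's ray), 0 where there is no reading.
- get_calibration(name): a dict with "intrinsics" (3x3 intrinsics, pixels), "world_from_camera" (4x4, takes a point from camera to world coordinates). Camera axes: x right, y down, z forward; pixel columns grow to the right and rows downward; lengths in m; the calibration is good to about 2 mm. The wrist camera is an equidistant fisheye: a pixel r from the principal point sees the ray r / f radians off the axis. A picture is of the moment at which its call begins: read the wrist's pose just before it. get_calibration takes no time and is no camera call; for the wrist camera it gives the pose at the moment of the call.
A pose or a line that the arm cannot do raises Unreachable and nothing moves.
- job_done(): hands the job in; it is judged then, once.
The state is a dict: "time_s": time; "q": joint angles; "joint_velocities": joint speeds; "joint_torque": joint torques, N m; "eef_pos": TCP position; "tcp_rot": TCP orientation; "ft_force": force on the tool from outside, world axes, zero at the start; "torque": the same for the moment, N m; "opening": finger opening in m; "grasp_force": force on a finger pad.
Only numpy, scipy, OpenCV 4.12 (cv2) and the standard library are available. Lean on these libraries where they do the work, as an engineer would, in place of code of your own. Each camera call takes 0.05 s, during which the arm holds its last target. There are 200 camera calls.

## Working session

There is one attempt and no reset: what is moved stays moved. The work goes in short steps, each a Python script; the robot and the scene stay as the last script left them, time stands still between calls to the robot, and variables do not carry over. Pictures are saved under pics/ and viewed, at most 14 in all, crops included, and the job is handed in when it is done.

```bash
ls; mkdir -p pics; cat > h.py <<'E'
import numpy as np, cv2
from plant import *
def snap(name, fn):
    c=get_calibration(name); im,d=get_image(name)
    np.savez('pics/'+fn+'.npz',im=im,d=d,K=c['intrinsics'],T=c['world_from_camera'])
    cv2.imwrite('pics/'+fn+'.png',im[:,:,::-1]); return im,d,np.array(c['intrinsics']),np.array(c['world_from_camera'])
def load(fn):
    z=np.load('pics/'+fn+'.npz'); return z['im'],z['d'],z['K'],z['T']
def ray(K,T,u,v,z):
    r=T[:3,:3]@np.array([(u-K[0,2])/K[0,0],(v-K[1,2])/K[1,1],1.]); o=T[:3,3]
    return o+r*(z-o[2])/r[2]
def cloud(d,K,T):
    v,u=np.mgrid[:d.shape[0],:d.shape[1]]
    p=np.stack([(u-K[0,2])/K[0,0]*d,(v-K[1,2])/K[1,1]*d,d],-1)
    return p@T[:3,:3].T+T[:3,3]
E
python3 - <<'E'
from h import *
for n in('top','side'):
    im,d,K,T=snap(n,n+'0'); print(K,T.round(3))
print({k:np.round(v,3) for k,v in observe().items()})
E
```

```text
pics
[[447.55729458   0.         327.36516024]
 [  0.         447.55729458 239.20105078]
 [  0.           0.           1.        ]] [[ 0.091 -0.974  0.208  0.314]
 [-0.996 -0.089  0.017 -0.024]
 [ 0.002 -0.208 -0.978  1.322]
 [ 0.     0.     0.     1.   ]]
[[514.13386094   0.         316.90240948]
 [  0.         514.13386094 246.83943622]
 [  0.           0.           1.        ]] [[ 0.94  -0.191  0.281  0.213]
 [-0.34  -0.555  0.76  -0.971]
 [ 0.011 -0.81  -0.586  0.91 ]
 [ 0.     0.     0.     1.   ]]
{'time_s': np.float64(0.1), 'q': array([-1.363,  0.221,  1.528,  0.   ,  1.395, -0.126]), 'joint_velocities': array([-0.002, -0.001, -0.002,  0.   ,  0.001, -0.   ]), 'joint_torque': array([ 1.0000e-03, -4.9824e+01, -3.9055e+01, -0.0000e+00,  6.0000e-03,
        0.0000e+00]), 'eef_pos': array([ 0.205, -0.59 ,  0.23 ]), 'tcp_rot': array([-3.14 , -0.   ,  0.334]), 'ft_force': array([-0.154,  0.106, -0.083]), 'torque': array([0.019, 0.007, 0.017]), 'grasp_force': np.float64(0.0), 'opening': np.float64(0.086)}
```

View pics/top0.png

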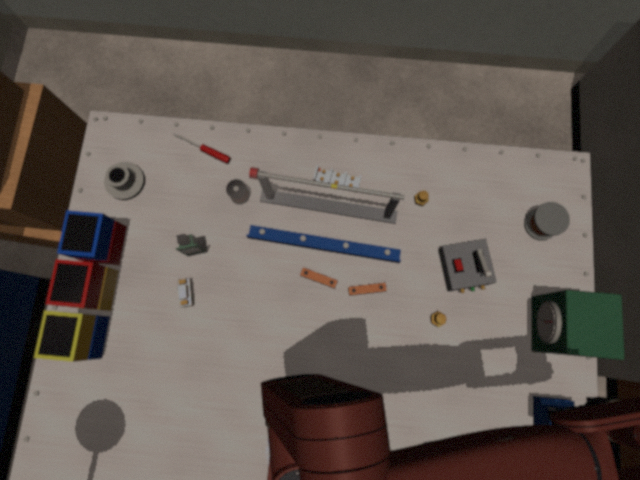

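View pics/side0.png

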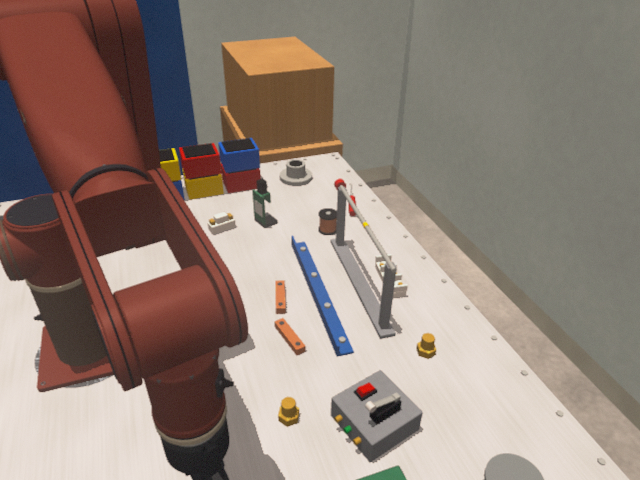

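The top view shows two bars at (320,278) and (367,289), the fence from (250,232) to (400,256) and the rail from (254,173) to (402,198) with its band near (333,185). The carrier is at (190,243) and the box at (467,265). The side view agrees.

```bash
cat > m.py <<'E'
from h import *
def segs(fn,lo,hi,zr,box=(0,0,640,480),amin=20):
    im,d,K,T=load(fn); hsv=cv2.cvtColor(im,cv2.COLOR_RGB2HSV); P=cloud(d,K,T)
    m=cv2.inRange(hsv,lo,hi); b=np.zeros_like(m); b[box[1]:box[3],box[0]:box[2]]=1
    m=m*b*((P[...,2]>zr[0])&(P[...,2]<zr[1])&(d>0)).astype(np.uint8)
    n,L,st,c=cv2.connectedComponentsWithStats(m)
    for i in range(1,n):
        if st[i,4]>=amin:
            q=P[L==i]; r=cv2.minAreaRect((q[:,:2]*1000).astype(np.float32))
            print(fn,'n',st[i,4],'px',c[i].round(1),'med',np.median(q,0).round(3),'z',np.percentile(q[:,2],[5,95]).round(3),'rect',np.round(r[0],1),np.round(r[1],1),round(r[2],1))
E
python3 - <<'E'
from m import *
W=(50,120,590,400); S=(0,150,600,480)
for f,b in (('top0',W),('side0',S)):
    print('orange');segs(f,(4,120,90),(18,255,255),(0.005,.04),b)
    print('blue');segs(f,(105,120,50),(125,255,255),(0.01,.06),b,100)
    print('yellow');segs(f,(19,110,90),(35,255,255),(0.0,.25),b,4)
    print('red');segs(f,(0,140,80),(3,255,255),(0.0,.25),b,8); segs(f,(175,140,80),(180,255,255),(0.0,.25),b,8)
    print('green');segs(f,(35,25,20),(90,255,255),(0.0,.18),(150,180,290,280),10)
im,d,K,T=load('top0'); P=cloud(d,K,T)
for a,b in((254,173),(300,181),(333,185),(360,190),(402,198),(330,200),(490,262),(484,262),(478,252),(191,243)): print(a,b,P[b,a].round(3),im[b,a])
big=lambda f,x,y,w,h,s:cv2.resize(load(f)[0][y:y+h,x:x+w,::-1],None,fx=s,fy=s,interpolation=2)
cv2.imwrite('pics/c1.png',np.vstack([np.hstack([big('top0',165,225,60,50,6.5),big('top0',430,230,60,50,6.5)]),big('side0',320,360,120,46,6.5)[:, :780]]))
E
```

```text
orange
top0 n 245 px [318.2 277.4] med [0.474 0.015 0.019] z [0.015 0.025] rect [474.   15.2] [104.6  21.5] 74.0
top0 n 250 px [367.1 288.6] med [ 0.454 -0.13   0.02 ] z [0.015 0.024] rect [ 454.2 -129.1] [ 21.5 106. ] 12.5
top0 n 26 px [433.3 320.5] med [ 0.38  -0.325  0.018] z [0.011 0.032] rect [ 380.5 -324.1] [26.3  8.2] 32.1
blue
top0 n 327 px [322.8 247.6] med [0.561 0.009 0.034] z [0.028 0.038] rect [565.2   8.7] [443.3  16.8] 85.6
yellow
top0 n 23 px [334.  185.3] med [ 0.696 -0.009  0.206] z [0.05  0.208] rect [726.4  -6.4] [72.4 13.2] 2.1
top0 n 26 px [420.8 201.1] med [ 0.733 -0.272  0.018] z [0.014 0.04 ] rect [ 733.2 -275. ] [15.6 34.3] 2.5
top0 n 394 px [ 69.3 334.7] med [0.257 0.619 0.15 ] z [0.146 0.154] rect [249.5 651.8] [118.1  88.4] 0.3
top0 n 6 px [432.8 315.2] med [ 0.396 -0.324  0.014] z [0.014 0.017] rect [ 395.3 -323.9] [4.  6.7] 48.7
top0 n 28 px [438.3 321.6] med [ 0.378 -0.334  0.046] z [0.018 0.05 ] rect [ 377.5 -333.6] [21.  11.6] 18.3
red
top0 n 175 px [214.6 153.3] med [0.827 0.369 0.024] z [0.018 0.03 ] rect [828.2 372.2] [97.4 20.5] 69.6
top0 n 36 px
[... 2628 characters left out ...]
 0.028] rect [766.2 221.4] [297.2  17.3] 66.7
side0 n 145 px [365.  389.1] med [ 0.538 -0.379  0.075] z [0.068 0.079] rect [ 541.6 -377.1] [34.4 18. ] 18.4
green
side0 n 254 px [260.8 203.7] med [0.522 0.376 0.093] z [0.017 0.116] rect [540.1 432.8] [171.9  51.1] 75.0
254 173 [0.708 0.203 0.212] [133  57  55]
300 181 [0.7   0.081 0.202] [117 110 103]
333 185 [ 0.697 -0.006  0.204] [145 134  56]
360 190 [ 0.689 -0.077  0.205] [122 118 112]
402 198 [ 0.679 -0.188  0.201] [110 106  98]
330 200 [0.713 0.002 0.014] [110 104 100]
490 262 [ 0.558 -0.471  0.058] [100  92  89]
484 262 [ 0.548 -0.439  0.102] [112 105  97]
478 252 [ 0.577 -0.425  0.092] [93 90 84]
191 243 [0.526 0.371 0.11 ] [67 80 64]
```

View pics/c1.png

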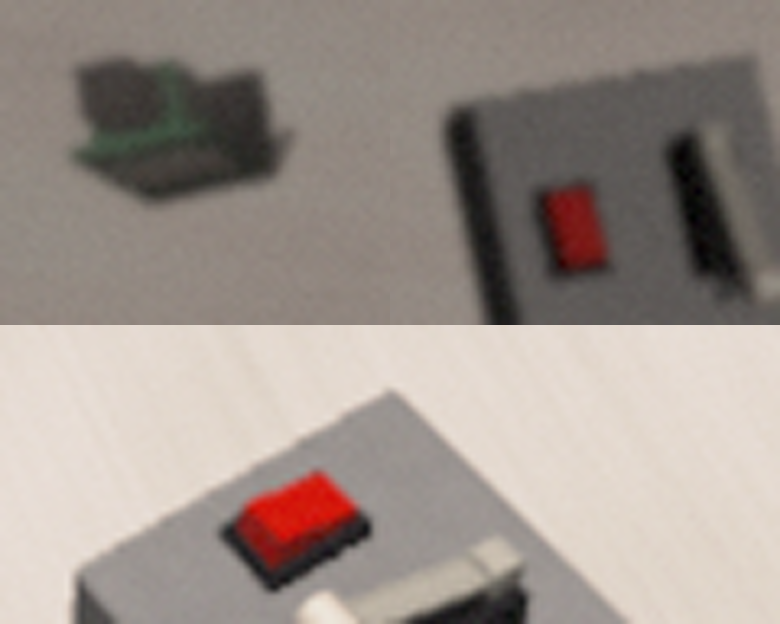

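The crop shows the carrier with its black grip on the near-left side, the rocker left of the lever, and the roller near side-crop pixel (330,605). I'm moving the arm for a close wrist view.

```bash
python3 - <<'E'
from h import *
Y=np.deg2rad(-4.4)
move_l([0.25,-0.5,0.4]); movep([0.42,-0.06,0.40],[np.pi,0,Y])
im,d,K,T=snap('wrist','w1'); print(K,T.round(3)); print(observe()['time_s'])
snap('side','s1'); snap('top','t1')
E
```

```text
[[371.64829954   0.         321.81518611]
 [  0.         371.64829954 238.18628535]
 [  0.           0.           1.        ]] [[-0.077 -0.961 -0.265  0.487]
 [-0.997  0.075  0.02  -0.065]
 [ 0.001  0.265 -0.964  0.542]
 [ 0.     0.     0.     1.   ]]
3.3333
```

View pics/w1.png

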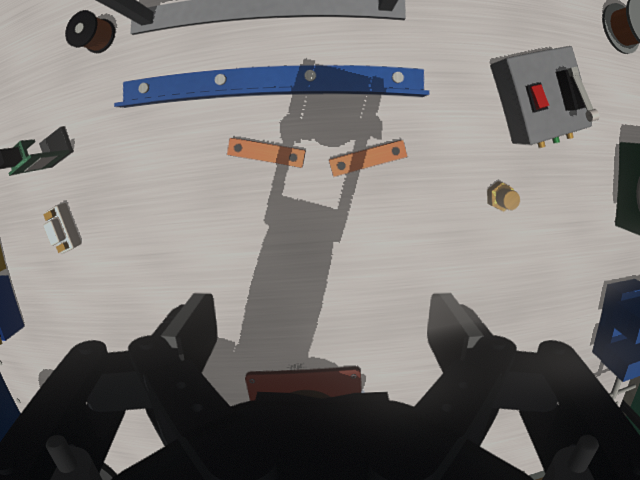

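View pics/s1.png

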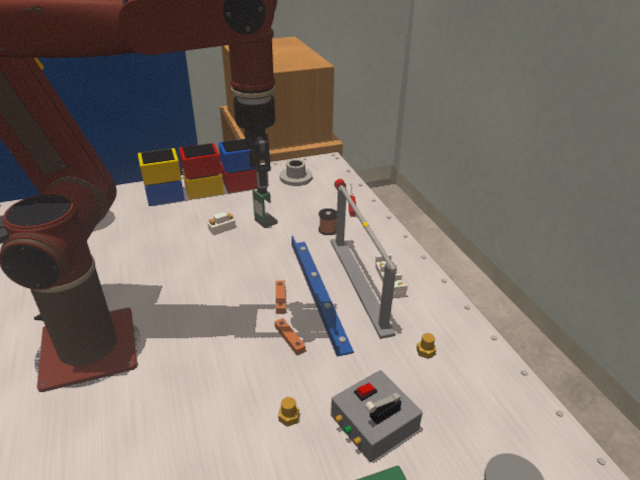

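Only two bars are present: in the wrist view they are at (266,151) and (368,157), with the fence's near face along row ~100. I'm refining the fence and bar positions from the wrist depth, then pushing.

```bash
cat >> h.py <<'E'
def wcloud(d,K,T):
    v,u=np.mgrid[:d.shape[0],:d.shape[1]]; x=(u-K[0,2]);y=(v-K[1,2]); r=np.hypot(x,y)+1e-9; th=np.minimum(r/K[0,0],1.5)
    t=np.tan(th)/r; p=np.stack([x*t*d,y*t*d,d],-1)
    return p@T[:3,:3].T+T[:3,3]
def wseg(fn,lo,hi,zr,amin=60):
    im,d,K,T=load(fn); P=wcloud(d,K,T); hsv=cv2.cvtColor(im,cv2.COLOR_RGB2HSV)
    m=cv2.inRange(hsv,lo,hi)*((d>0)&(P[...,2]>zr[0])&(P[...,2]<zr[1])).astype(np.uint8)
    n,L,st,c=cv2.connectedComponentsWithStats(m); out=[]
    for i in range(1,n):
        if st[i,4]>=amin:
            q=P[L==i]; r=cv2.minAreaRect((q[:,:2]*1000).astype(np.float32)); out.append((c[i],q,r))
    return out
def bars(fn):
    for c,q,r in wseg(fn,(4,120,60),(18,255,255),(0.014,.03),150):
        (cx,cy),(w,h),a=r; a=a-90 if w>h else a
        print('bar',np.round((cx,cy),1),np.round((w,h),1),'yaw',round(a,1))
def fence(fn):
    c,q,r=max(wseg(fn,(105,100,30),(125,255,255),(0.001,.06)),key=lambda o:len(o[1]))
    (cx,cy),(w,h),a=r; a=a-90 if w>h else a
    t=np.deg2rad(a); n=np.array([np.cos(t),np.sin(t)]); s=q[:,:2]@n; e=q[:,:2]@[-n[1],n[0]]
    print('fence yaw',a,'ctr',cx,cy,'pct s',np.percentile(s,[1,5,25,50]).round(4),'ends',np.percentile(e,[.2,99.8]).round(3))
    for z0,z1 in((.003,.01),(.01,.02),(.02,.03),(.03,.04)):
        k=(q[:,2]>z0)&(q[:,2]<z1); print(z0,k.sum(),np.percentile(s[k],[2,10,50,90]).round(4) if k.sum() else '')
E
python3 - <<'E'
from h import *
bars('w1'); fence('w1')
E
```

```text
bar [475.4  15.3] [108.4  24.1] yaw -15.5
bar [ 456.  -128.2] [ 24.1 108.4] yaw 11.7
fence yaw -4.378120422363281 ctr 579.4194946289062 9.673828125 pct s [0.5562 0.5569 0.5674 0.577 ] ends [-0.175  0.282]
0.003 5742 [0.5669 0.5693 0.5818 0.5949]
0.01 43 [0.5564 0.5565 0.557  0.5573]
0.02 162 [0.556  0.5562 0.5566 0.5571]
0.03 1429 [0.5559 0.5566 0.5591 0.5617]
```

```bash
cat > push.py <<'E'
from h import *
Y=np.deg2rad(-4.378); n=np.array([np.cos(Y),np.sin(Y)]); t=np.array([-n[1],n[0]])
def at(s,e,z): return [*(s*n+e*t),z]
def push(e,s0=0.405,zc=0.02,s1=0.535):
    movep(at(s0,e,0.15),[np.pi,0,Y]); gripper_to(0.06)
    move_l(at(s0,e,zc),0.12); r=move_l(at(s0,e,-0.012),0.02,max_force=4); z=observe()['eef_pos'][2]
    move_l(at(s0,e,z+0.004),0.03); print('floor',r,round(z,4))
    r=move_l(at(s1,e,z+0.004),0.04,max_force=12)
    o=observe(); print('push',r,'s',round(float(o['eef_pos'][:2]@n),4),o['ft_force'].round(1))
    s=float(o['eef_pos'][:2]@n); hold(0.3); move_l(at(s-0.03,e,z+0.004),0.06); move_l(at(s-0.03,e,0.15),0.15)
E
python3 - <<'E'
from push import *
push(0.0515); push(-0.093)
movep([0.42,-0.06,0.35],[np.pi,0,Y]); snap('wrist','w2'); bars('w2'); fence('w2'); print(observe()['time_s'])
E
```

```text
floor True -0.0051
push True s 0.5199 [ 0.9  0.4 -0.2]
floor True -0.0051
push True s 0.5201 [-0.   0.9 -0.3]
bar [546.5  13. ] [109.4  24.9] yaw -4.4
bar [ 499.7 -102. ] [107.6  24.2] yaw -5.7
fence yaw -4.374755859375 ctr 579.63037109375 9.843826293945312 pct s [0.5563 0.5569 0.5676 0.5771] ends [-0.175  0.282]
0.003 6802 [0.5674 0.5697 0.5821 0.595 ]
0.01 111 [0.556  0.5563 0.5568 0.5571]
0.02 208 [0.5561 0.5563 0.5567 0.5571]
0.03 1730 [0.5561 0.5568 0.5594 0.562 ]
21.3
```

View pics/w2.png

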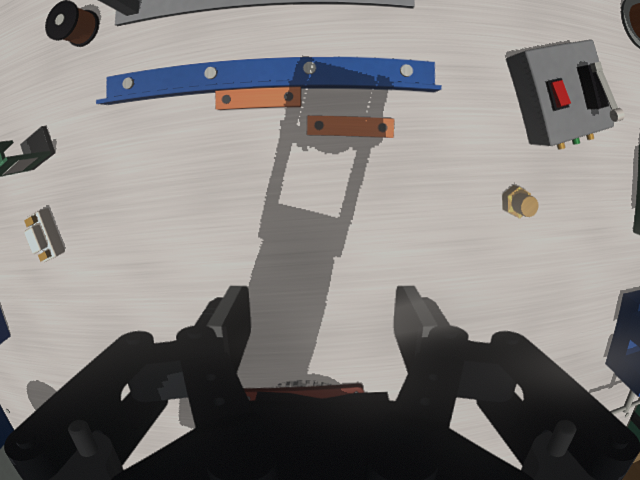

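Bar 1 is flush, but bar 2 now sits at (350,126), about 40 mm off the fence. It was knocked after my push, since the stop at s=0.520 showed contact. Pushing it again.

```bash
python3 - <<'E'
from push import *
push(-0.0655,s0=0.45)
movep([0.42,-0.06,0.35],[np.pi,0,Y]); snap('wrist','w3'); bars('w3')
gripper_to(0.0); move_l([0.42,-0.3,0.35],0.25); movep([0.43,-0.42,0.36],[np.pi,0,Y]); im,d,K,T=snap('wrist','w4'); print(observe()['time_s'])
P=wcloud(d,K,T)
m=(P[...,2]>0.085)&(P[...,2]<0.13)&(P[...,0]>.45)&(P[...,0]<.65)&(P[...,1]<-.36)&(P[...,1]>-.52)&(d>0)
n_,L,st,c=cv2.connectedComponentsWithStats(m.astype(np.uint8))
for i in range(1,n_):
    if st[i,4]>20: print(st[i],P[L==i].min(0).round(4),P[L==i].max(0).round(4))
hsv=cv2.cvtColor(im,cv2.COLOR_RGB2HSV)
v,u=np.nonzero(m); x0,x1,y0,y1=max(u.min()-60,0),u.max()+60,max(v.min()-60,0),v.max()+60; print(x0,y0)
cv2.imwrite('pics/w4c.png',cv2.resize(im[y0:y1,x0:x1,::-1],None,fx=3,fy=3)[:600,:800])
for name,lo,hi,zr in(('red',(0,140,60),(5,255,255),(.065,.085)),('gray',(0,0,40),(180,60,255),(.055,.064))):
    for c,q,r in wseg('w4',lo,hi,zr): print(name,c.round(),np.round(r[0],1),np.round(r[1],1),round(r[2],1),np.percentile(q[:,2],[5,50,95]).round(3))
E
```

```text
floor True -0.0051
push True s 0.5201 [ 0.3  0.3 -0.9]
bar [546.4  13.1] [109.5  24.9] yaw -4.4
bar [ 537.2 -104.3] [108.3  24.8] yaw -3.7
31.9333
[ 309   58   40   71 1250] [ 0.5071 -0.4521  0.085 ] [ 0.5872 -0.4161  0.12  ]
249 0
red [277. 106.] [ 540.6 -375.6] [33.9 19.5] 14.4 [0.07  0.074 0.077]
gray [123.  28.] [ 683.6 -173.1] [19.6 20.8] 86.8 [0.056 0.059 0.064]
gray [306.  98.] [ 549.1 -409.8] [130.8 130.8] 14.8 [0.058 0.06  0.061]
gray [472. 161.] [ 459.4 -609.7] [ 4.3 42.3] 85.5 [0.055 0.06  0.064]
```

View pics/w4c.png

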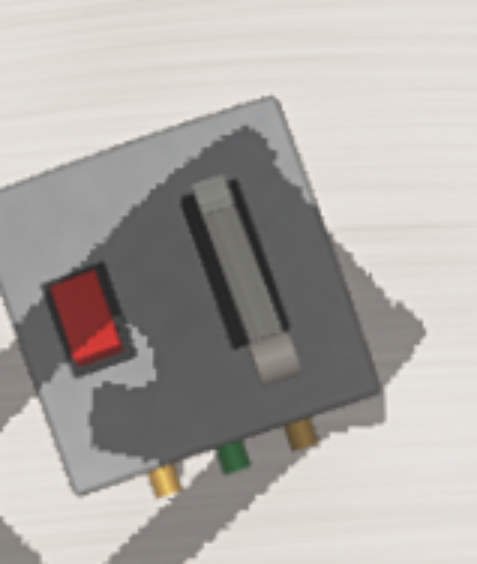

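Bar 2 is back at the fence. The roller appears at crop (275,355), i.e. full-image pixel ≈(341,118), and the rocker at (85,315). I'll check the roller by depth and then press.

```bash
python3 - <<'E'
from push import *
im,d,K,T=load('w4'); P=wcloud(d,K,T)
B=np.deg2rad(14.8); bx=np.array([np.cos(B),np.sin(B)]); by=np.array([-bx[1],bx[0]])
g=np.array([.5406,-.3756])-.06*by-.04*bx
m=(d>0)&(np.hypot(P[...,0]-g[0],P[...,1]-g[1])<.03)&(P[...,2]>.108)&(P[...,2]<.125)
q=P[m]; r=(q[:,:2]-g); print('guess',g.round(4),m.sum(),q[:,2].max().round(4)); hx,hy=r@bx,r@by
k=q[:,2]>.112; print('x rng',hx.min().round(4),hx.max().round(4),'y rng',hy.min().round(4),hy.max().round(4),'top med',np.median(hx[k]).round(4),np.median(hy[k]).round(4))
ctr=g+bx*np.median(hx[k])+by*(hy.min()+hy.max())/2; print('roller',ctr.round(4))
assert np.hypot(*(ctr-g))<.008
movep([*ctr,.2],[np.pi,0,B]); move_l([*ctr,.128],.1); hold(.3); f0=observe()['ft_force'][2]
c=move_l([*ctr,.108],.015,max_force=1.0); z=observe()['eef_pos'][2]; print('contact',c,z,observe()['ft_force'][2]-f0)
for dz in np.arange(0,.011,.001):
    zz=.1145-dz
    if zz<z: move_l([*ctr,zz],.01); print(round(zz,4),observe()['eef_pos'].round(4),round(observe()['ft_force'][2]-f0,2))
E
```

```text
guess [ 0.5173 -0.4438] 244 0.12
x rng -0.0089 0.0122 y rng -0.0076 0.0071 top med -0.001 -0.0001
roller [ 0.5164 -0.4443]
contact True 0.11671832362370474 0.07712058984737724
0.1145 [ 0.5161 -0.4444  0.1144] 0.61
0.1135 [ 0.5163 -0.4444  0.1135] 1.11
0.1125 [ 0.5164 -0.4444  0.1125] 1.61
0.1115 [ 0.5164 -0.4444  0.1115] 1.46
0.1105 [ 0.5164 -0.4443  0.1105] 2.13
0.1095 [ 0.5164 -0.4444  0.1095] 1.82
0.1085 [ 0.5164 -0.4444  0.1085] 1.9
0.1075 [ 0.5164 -0.4443  0.1075] 2.19
0.1065 [ 0.5163 -0.4443  0.1064] 2.07
0.1055 [ 0.5164 -0.4443  0.1054] 2.88
0.1045 [ 0.5163 -0.4443  0.1044] 2.32
```

```bash
python3 - <<'E'
from h import *
def avg():
    s=[]
    for i in range(20): hold(.02); s.append(observe()['ft_force'])
    return np.mean(s,0).round(2),np.std(s,0).round(2)
p=observe()['eef_pos']; print(p,*avg())
move_l([.5164,-.4444,.1034],.01); print(observe()['eef_pos'].round(4),*avg())
im,d,K,T=snap('side','s2'); cv2.imwrite('pics/s2c.png',cv2.resize(im[350:450,310:440,::-1],None,fx=6,fy=6,interpolation=2))
E
```

```text
[ 0.51633822 -0.44433285  0.10443521] [-2.42 -1.96  4.  ] [0.47 0.45 0.52]
[ 0.5164 -0.4443  0.1033] [-2.63 -1.48  4.29] [0.59 0.53 0.45]
```

View pics/s2c.png

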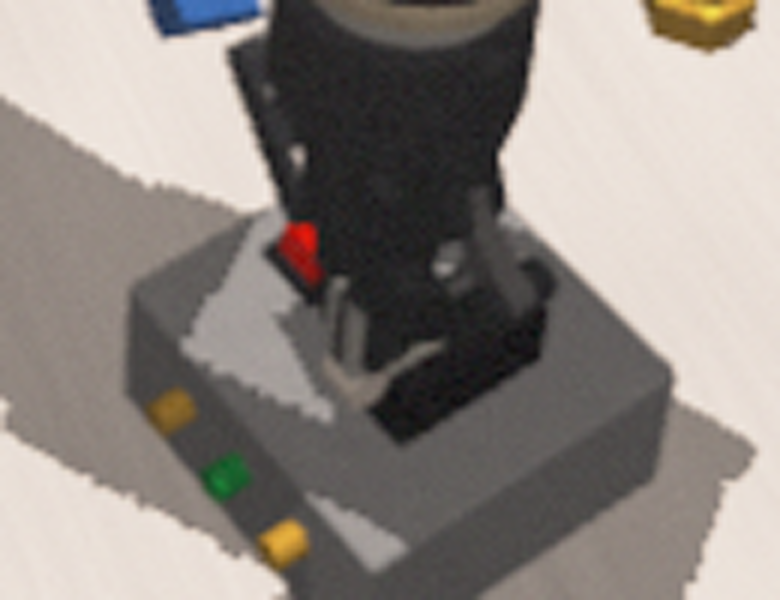

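The fingertips press the roller (crop ≈(350,370)) clear of the rocker. Travel of 14.7 mm and about 4.3 N agree with just past the click. I'll go in a hair more for margin, hold, release, and then look at the carrier.

```bash
python3 - <<'E'
from push import *
move_l([.5164,-.4444,.1028],.01); hold(5.6); print(observe()['eef_pos'].round(4),observe()['ft_force'].round(2))
move_l([.5164,-.4444,.16],.05); move_l([.5164,-.4444,.36],.3)
movep([.43,0.0,.4],[np.pi,0,Y]); snap('wrist','w5'); bars('w5')
movep([.43,.33,.42],[np.pi,0,Y]); im,d,K,T=snap('wrist','w6'); print(observe()['time_s']); P=wcloud(d,K,T)
for a,b in((.005,.025),(.09,.111),(.112,.14),(.14,.165),(.03,.08)):
    m=(d>0)&(P[...,2]>a)&(P[...,2]<b)&(abs(P[...,0]-.53)<.09)&(abs(P[...,1]-.375)<.09)
    n_,L,st,c=cv2.connectedComponentsWithStats(m.astype(np.uint8))
    for i in range(1,n_):
        if st[i,4]>25:
            q=P[L==i]; r=cv2.minAreaRect((q[:,:2]*1000).astype(np.float32)); print((a,b),st[i],np.round(r[0],1),np.round(r[1],1),round(r[2],1),np.percentile(q[:,2],[5,50,95]).round(3))
m=(d>0)&(P[...,2]>.02)&(abs(P[...,0]-.53)<.09)&(abs(P[...,1]-.375)<.09)
v,u=np.nonzero(m); x0,x1,y0,y1=max(u.min()-20,0),u.max()+20,max(v.min()-20,0),v.max()+20; print(x0,y0)
cv2.imwrite('pics/w6c.png',cv2.resize(im[y0:y1,x0:x1,::-1],None,fx=4,fy=4)[:600,:800])
E
```

```text
[ 0.5164 -0.4444  0.1028] [-3.3  -0.86  3.28]
bar [546.6  13. ] [108.6  24.6] yaw -4.2
bar [ 537.4 -104.3] [108.  25.] yaw -4.0
49.4583
(0.005, 0.025) [275  93  23  26 283] [548.5 371.8] [42.9 17.8] 20.3 [0.01  0.012 0.013]
(0.09, 0.111) [250 119  46  21  80] [517.1 384.3] [ 7.2 60.4] 18.3 [0.092 0.103 0.111]
(0.112, 0.14) [258 101  28  32 178] [526.8 378.9] [28.  37.8] 67.1 [0.112 0.113 0.137]
(0.112, 0.14) [251 132  13   7  26] [510.4 402.1] [ 4.5 16.3] 14.0 [0.112 0.113 0.113]
(0.14, 0.165) [248 102  27  26 432] [530.3 388.5] [22.5 22.7] 20.6 [0.147 0.152 0.153]
(0.03, 0.08) [254 119  45  21 101] [514.1 383.3] [ 5.  60.3] 22.1 [0.038 0.058 0.077]
39 78
```

View pics/w6c.png

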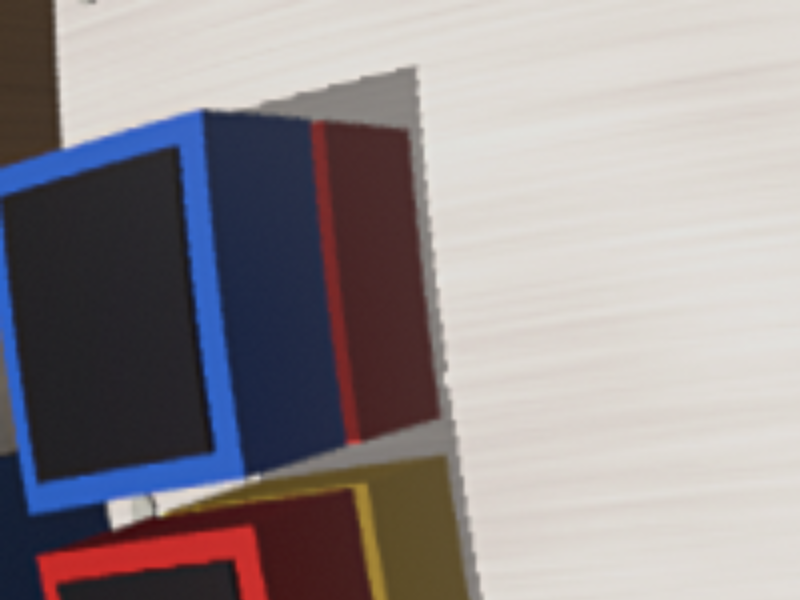

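That crop missed the carrier because of stray points. The numbers are consistent, though: grip block 22.5 mm square at (0.530,0.3885), top at 0.152, plate to its −x side, yaw ≈20°. The bars read flush. Next I'll measure the rail and take a close look at the carrier.

```bash
python3 - <<'E'
from push import *
movep([.56,.03,.42],[np.pi,0,Y]); im,d,K,T=snap('wrist','w7'); P=wcloud(d,K,T)
hsv=cv2.cvtColor(im,cv2.COLOR_RGB2HSV)
m=(d>0)&(P[...,2]>.200)&(P[...,2]<.211)&(abs(P[...,0]-.695)<.04)&(abs(P[...,1])<.17)
q=P[m]; a=np.polyfit(q[:,1],q[:,0],1); res=q[:,0]-np.polyval(a,q[:,1]); k=abs(res)<.008; a=np.polyfit(q[k,1],q[k,0],1)
print('rail x=%.4f + %.4f*y'%(a[1],a[0]),'yaw',np.degrees(-np.arctan(a[0])),k.sum(),'z max',np.percentile(q[k,2],98),'res',np.percentile(res[k],[2,98]))
y=(hsv[...,0]>18)&(hsv[...,0]<36)&(hsv[...,1]>90)&m; print('mark',y.sum(),np.median(P[y],0),P[y].min(0),P[y].max(0))
r=((hsv[...,0]<5)|(hsv[...,0]>174))&(hsv[...,1]>120)&(P[...,2]>.185)&(P[...,2]<.23)&(d>0); print('cap',r.sum(),P[r].min(0) if r.any() else '',P[r].max(0) if r.any() else '')
for s in(-1,1):
    p=m=(d>0)&(P[...,2]>.15)&(P[...,2]<.211)&(abs(P[...,0]-.695)<.05)&(s*P[...,1]>.165)&(s*P[...,1]<.2); print('post',s,p.sum(),np.median(P[p],0) if p.any() else '')
movep([.47,.36,.33],[np.pi,0,Y]); im,d,K,T=snap('wrist','w8'); P=wcloud(d,K,T)
for a,b in((.005,.02),(.09,.108),(.112,.116),(.146,.16),(.03,.08)):
    m=(d>0)&(P[...,2]>a)&(P[...,2]<b)&(abs(P[...,0]-.53)<.05)&(abs(P[...,1]-.38)<.05)
    if m.sum()>10:
        q=P[m]; r=cv2.minAreaRect((q[:,:2]*1000).astype(np.float32)); print((a,b),m.sum(),np.round(r[0],1),np.round(r[1],1),round(r[2],1),np.percentile(q[:,2],[5,50,95]).round(3))
cv2.imwrite('pics/w8v.png',im[:,:,::-1]); print(observe()['time_s'])
E
```

```text
rail x=0.6965 + 0.0788*y yaw -4.5055825678465045 3914 z max 0.20719701255119646 res [-0.0052577   0.00620105]
mark 219 [ 0.69540989 -0.00660389  0.20544641] [ 0.68975274 -0.01497688  0.20068763] [0.70225315 0.00122956 0.20851992]
cap 518 [0.69758403 0.19520148 0.19175636] [0.72675593 0.21751577 0.21667053]
post -1 418 [ 0.68027428 -0.17544602  0.20260529]
post 1 830 [0.70763735 0.18426673 0.20132051]
(0.005, 0.02) 717 [540.3 392. ] [45.5 60.5] 17.0 [0.01  0.012 0.013]
(0.09, 0.108) 17 [519.5 382.1] [32.  56.7] 47.1 [0.091 0.102 0.107]
(0.112, 0.116) 328 [530.5 388.6] [34.3 59.1] 17.3 [0.112 0.112 0.113]
(0.146, 0.16) 652 [530.6 388.5] [22.4 22.6] 17.7 [0.151 0.152 0.153]
(0.03, 0.08) 14 [518.9 384.4] [ 4.2 58.6] 14.5 [0.031 0.054 0.079]
52.125
```

View pics/w8v.png

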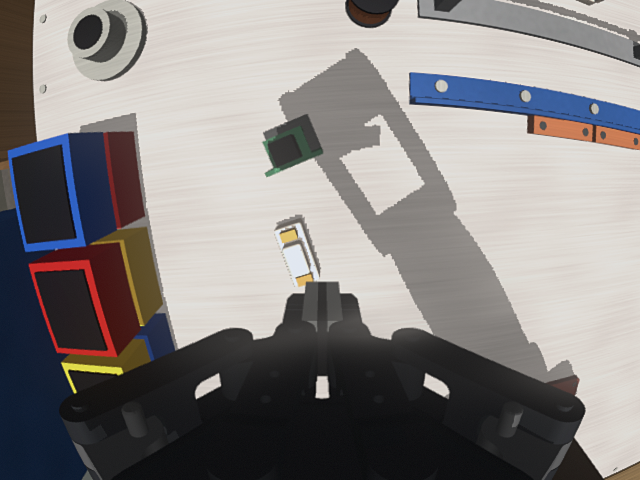

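View pics/w7.png

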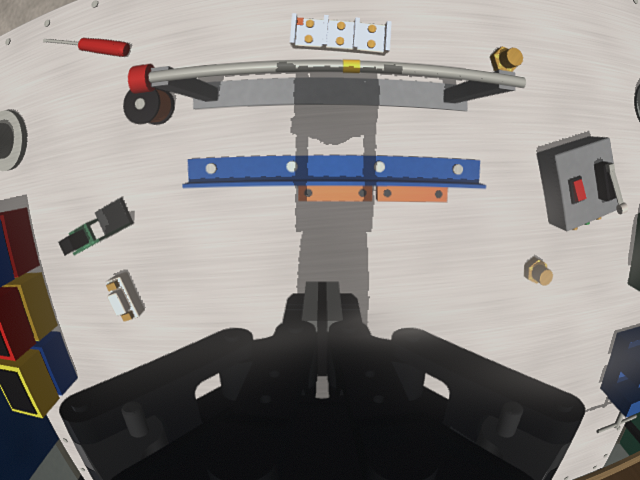

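The close view shows the carrier at (292,148), with 22.5 mm grip top at (0.5305,0.3885) and yaw 17.5°. The rail view shows the band at (351,66), the red cap at (140,77), and the bars flush. Grasp, then hook.

```bash
python3 - <<'E'
from push import *
R=np.deg2rad(-4.4); C=np.deg2rad(17.5); g=np.array([.5305,.3885])
gripper_to(.06); movep([*g,.25],[np.pi,0,C]); move_l([*g,.17],.1); r=move_l([*g,.122],.05,max_force=6); print('down',r)
gripper_to(0.0,40); o=observe(); print(o['opening'],o['grasp_force'],o['eef_pos'])
move_l([*g,.277],.06)
ry=.10; h=np.array([.6965+.0788*ry,ry]); n2=np.array([np.cos(R),np.sin(R)])
p=h-.10*n2
move_l([*p,.277],.12,rotation=[np.pi,0,R]); hold(.3)
print(observe()['opening'],observe()['eef_pos'].round(4),observe()['time_s'],observe()['ft_force'])
im,d,K,T=snap('side','s3'); cv2.imwrite('pics/s3c.png',cv2.resize(im[100:350,200:450,::-1],None,fx=2.4,fy=2.4,interpolation=2))
E
```

```text
down False
0.02114744955785302 39.983022809028625 [0.53079389 0.38854641 0.12246837]
0.021303055910733195 [0.6046 0.1078 0.277 ] 61.3083 [ 0.28433358 -0.16979964 -2.54367588]
```

View pics/s3c.png

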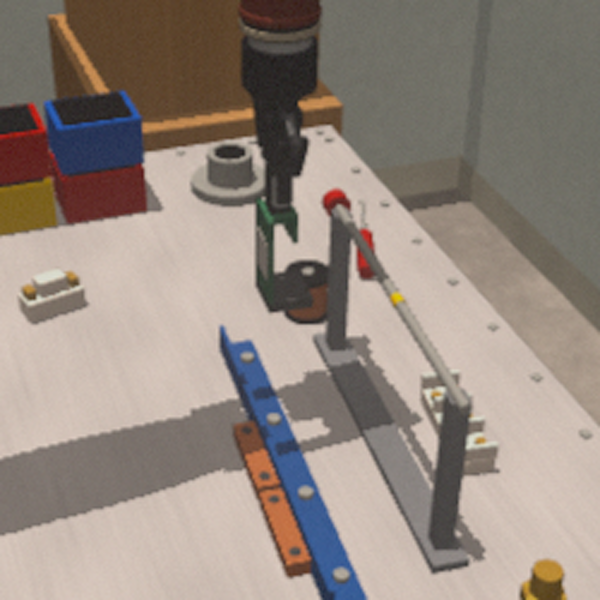

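The carrier hangs upright in the grip at crop (275,255), hook opening toward the rail and level with it. Insert, lower, slide.

```bash
python3 - <<'E'
from push import *
R=np.deg2rad(-4.4); n2=np.array([np.cos(R),np.sin(R)]); rail=lambda y: np.array([.6965+.0788*y,y])
h=rail(.10)
print('in',move_l([*h,.277],.06,max_force=8)); hold(.2)
print('low',move_l([*h,.230],.05,max_force=6)); hold(.2); f=observe()['ft_force'][2]
print('touch',move_l([*h,.221],.01,max_force=2.5)); print(observe()['eef_pos'],observe()['ft_force'],f)
z=observe()['eef_pos'][2]
p=rail(-.0069)
print('slide',move_l([*p,z],.04,max_force=12)); hold(.3); o=observe(); print(o['eef_pos'],o['ft_force'],o['opening'],o['time_s'])
im,d,K,T=snap('side','s4'); cv2.imwrite('pics/s4c.png',cv2.resize(im[100:350,200:450,::-1],None,fx=2.4,fy=2.4,interpolation=2))
E
```

```text
in False
low False
touch True
[0.70435812 0.09999103 0.22434369] [-0.65681694 -0.48681817  5.30989821] -1.3226381660588447
slide False
[ 0.69596587 -0.00688612  0.22434646] [-0.49142224  4.0039663   4.45743631] 0.0213346276970799 68.4
```

View pics/s4c.png

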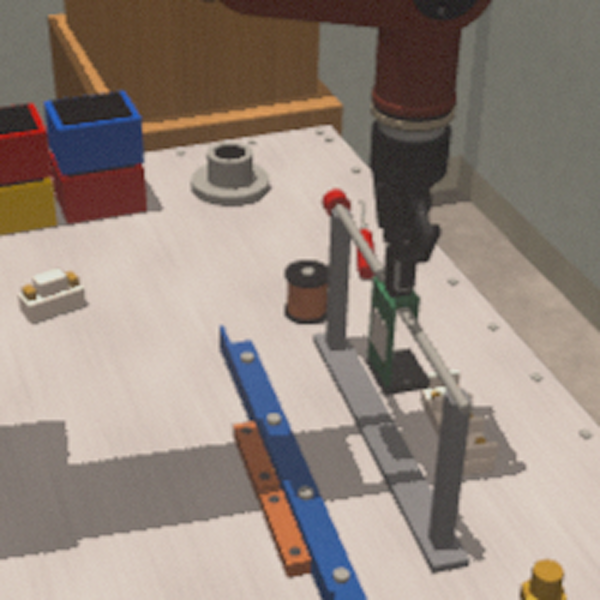

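The carrier hangs on the rail at crop (395,340), covering the band. I'll ease off the pressure, release, retreat and check position and bars.

```bash
python3 - <<'E'
from push import *
p=observe()['eef_pos']; move_l([p[0],p[1],p[2]+.0006],.01); hold(.3); print(observe()['ft_force'])
gripper_to(.05); hold(.5); move_l([p[0],p[1],.30],.06); hold(.5)
movep([.56,.0,.42],[np.pi,0,Y]); hold(1); im,d,K,T=snap('wrist','w9'); P=wcloud(d,K,T); bars('w9'); fence('w9')
for a,b in((.205,.225),(.247,.262),(.105,.13)):
    m=(d>0)&(P[...,2]>a)&(P[...,2]<b)&(abs(P[...,0]-.695)<.05)&(abs(P[...,1]+.007)<.045)
    if a<.21: m&=P[...,2]>.211
    if m.sum()>10:
        q=P[m]; r=cv2.minAreaRect((q[:,:2]*1000).astype(np.float32)); print((a,b),m.sum(),np.round(r[0],1),np.round(r[1],1),round(r[2],1),np.percentile(q[:,2],[5,50,95]).round(3))
print(observe()['time_s'])
E
```

```text
[-0.05601322  1.15834111  1.23844868]
bar [545.8  13.2] [106.9  20.2] yaw -4.5
bar [ 536.8 -104.1] [108.2  21.4] yaw -4.3
fence yaw -4.224617004394531 ctr 582.7265014648438 9.683441162109375 pct s [0.5632 0.5647 0.5713 0.5803] ends [-0.176  0.28 ]
0.003 6189 [0.5635 0.5663 0.5803 0.5949]
0.01 3 [0.563  0.563  0.5632 0.5635]
0.02 0 
0.03 0 
(0.205, 0.225) 897 [695.   -6.3] [59.4 34.3] 85.6 [0.212 0.214 0.216]
(0.247, 0.262) 710 [693.9  -6.9] [22.2 22.3] 85.6 [0.253 0.254 0.255]
73.5917
```

View pics/w9.png

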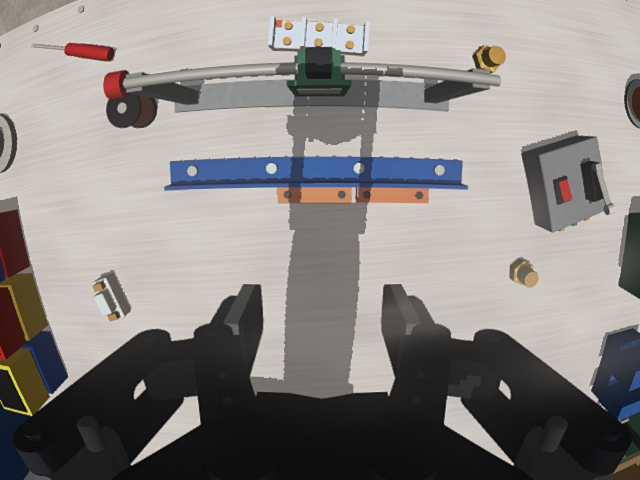

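The wrist view shows the carrier hanging level and centred on the band at (319,66), both bars flush at (315,195) and (393,196), and the robot clear of everything.

```bash
python3 -c "
from plant import *
print(job_done())"
```

```text
the job is handed in; nothing more can be done
None
```

I handed the job in at about 74 s: both copper bars measured flush to the fence, the switch was held about 5.6 s just past its click point (judged from travel and force) and released, and the carrier hangs centred on the yellow band.

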